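Open the child-resistant thinner tub

TASK

Open the tub that sits in the round wooden base: push its fluted cap down hard, turn it anticlockwise while it is down until it is free, and lift it off. Lower the cap, right way up, onto the round cork mat so that all of it is on the cork, without dropping it, and let go. Leave everything else on the counter where it is.

Things in the scene. Friction and masses are not known exactly. Their poses are not given: they have to be found in the camera images.
- cap_center (a point): Centre (half-way up, on the axis) of the loose, fluted round plastic cap on the tub: diameter 54 mm, height 44 mm, about 50 g, solid except for the lowest 18 mm. z is up its axis, x along the small raised bar on its top. Closed: centre 134 mm above the counter, x parallel to the tub's x; three inner lugs then sit under lugs of the neck, so it neither lifts nor turns more than a few degrees.
- tub: Squat white tub, 82 mm wide, in a round wooden base (124 mm wide, 14 high; collar 96 wide, to 40), fixed to the counter. Shoulder 92 mm up; above it a 29 mm neck with the cap. Origin: centre of the base's underside, z up the cap's axis.
- seal (a joint): Sprung seal under the cap: how far the cap is pushed down, m, 0 to 0.0065 (stop). 6 N starts it, 12 N at 4.3 mm, 15 N at the stop. Pushed over 4.3 mm the cap turns anticlockwise seen from above (never clockwise); past about 32 degrees it needs no more pushing, and between 40 and 80 degrees it lifts straight off (stop at about 90).
- mat_top (a point): Centre of the upper face of the round cork mat, 124 mm in diameter, 5 mm thick, fixed flat on the counter; an upright cap resting on it has its centre 22 mm above this point.
- hull: Bystander: yellow toy-size dinghy hull, 120 x 40 x 34 mm, lying on the counter along its x; origin at the underside's centre.
- tweezer: Bystander: long plated tweezer, 206 x 20 x 6 mm, lying along its x; origin on the counter below its middle.
- blue_bottle: Bystander: cobalt glass bottle with a cork, 72 mm in diameter, 167 mm tall; origin at the underside's centre.
- wooden_box: Bystander: closed mahogany box with a brass latch, 94 x 134 x 63 mm; origin at the underside's centre.
- funnel_stand: Bystander: brass funnel in a ring stand, base 100 x 140 mm, 232 mm tall; origin at the underside's centre.
- varnish_jar: Bystander: small jar with a metal lid, 52 mm in diameter, 70 mm tall; origin at the underside's centre.
- brush: Bystander: brush 160 mm long lying along its x; origin at its underside.
Things that resemble listed ones, but are neither listed nor needed, are in the scene too. Of the things that look like the part that bears mat_top, the largest one is meant.

How it is judged:
On the way:
1. The cap, still on the neck, is turned past its locking teeth while it is held down (angle between the x axis of cap_center and the x axis of tub, either way round above 0.4 rad and value of joint seal above 0.003 m and horizontal distance between cap_center and tub below 0.006 m), for 0.03 s.
At the end, for the whole second after the job is handed in: The cap stands upright (within 0.1 rad, top up) on the cork mat, its axis within 37 mm of the mat's centre, so that its 54 mm width is practically all on the cork (1.5 mm overhang is let pass); it is at rest and released (horizontal distance between cap_center and mat_top below 0.037 m and z of cap_center in the frame of mat_top between 0.019 and 0.025 m and angle between cap_center's own z axis and vertical below 0.1 rad and linear speed of cap below 0.02 m/s and angular speed of cap below 0.2 rad/s and contact force between the fingers and cap below 0.05 N); the robot touches nothing.
It fails at once if a bystander is shifted by more than 25 mm (distance of any of hull, tweezer, blue_bottle, wooden_box, funnel_stand, varnish_jar, brush from where it was at the start of the episode above 0.025 m).
It fails at once if the cap is dropped: it falls freely, untouched by the fingers, at more than 0.6 m/s (some 18 mm) (linear speed of cap above 0.6 m/s and contact force between the fingers and cap below 0.01 N).
It also fails if it takes over 51 s, if anything falls off the work surface, if the arm or the gripper's body presses on something with over 40 N, if the wrist force passes 120 N, or if a joint passes its speed limit or range.

ROBOT

A 6-joint arm with a two-finger parallel gripper is mounted at the origin on the work surface. World frame = base frame: x ahead of the robot, y to its left, z up, the work surface at z = 0. Lengths are in m, angles in rad, forces in N, time in s.
With the tool pointing down it reaches from about 0.3 to 0.775 m from the base axis. Payload 14.6 kg.
Tool frame: the origin (TCP) lies between the finger pads; the fingertips stand 11 mm ahead of it and the grasp point (between the pads) lies 8 mm behind it; z points along the fingers, y is the line along which they close (so a half turn about z gives the same grasp; the last joint's range is limited). The gripper opens to 94 mm and grips with 3 to 60 N. Pads are 16 mm wide; open, the fingers measure 119 mm over their backs; the gripper's body (75 mm by 177 mm) begins 78 mm behind the grasp point.
Start: joints at [1.21, 0.3, 1.521, -0, 1.321, -0.067], TCP at [0.159, 0.526, 0.216] pointing down, gripper open.
Joint ranges: [-3.03, 3.03], [-0.79, 2.21], [0.23, 2.52], [-1.04, 4.18], [0, 3.07], [-2.55, 2.55]. Speed limits (rad/s): [2.22, 2.22, 2.57, 3.14, 3.14, 3.14].

INTERFACE

Orientations are given as [roll, pitch, yaw] about the fixed x, y, z axes, in that order (R = Rz(yaw) Ry(pitch) Rx(roll)).
In Python, from rig import bot gives the robot as it stands.
- The arm moves only by the shell command python3 -m inch 'ROWS'. ROWS is a JSON object of lists of equal length, an entry for each row: "jaw": the closure, from 0 (fully open) to 1 (shut); "delta_pos": the shift along the tool's x, y, z each as a share of 400 mm, from -1 to 1, a list of three; "turn": the turn about the tool's z as a share of 30 degrees, from -1 to 1. A call has 1 to 8 rows; each row is the pose to reach, as a shift and turn from the pose commanded when the call began, along the tool's axes at that moment; what a row does not reach only later rows make up. A row lasts 1/10 s, in which the tool goes at most 50 mm and 8.59 degrees, less where a joint would pass 70% of its speed; a pose out of reach is approached as far as the arm can. A call with a number of a shift or a turn outside -1 to 1 is refused whole. A call with a gripper value outside its range is refused whole. The fingers move at their own pace and stop on an object; the grip force is fixed at half the most. Time passes only in rows, so rows that repeat a pose let the fingers close. It gives the time, the measured TCP pose, the force, the opening and the grip force at its end, in the units of the state.
- bot.read_state(): the state, without advancing time (a new reading comes with each control period).
- bot.read_camera(name): name is "scene" or "top" or "wrist"; returns the picture (400x640x3 uint8, blue, green, red); there is no depth.
- bot.get_calibration(name): a dict with "fov_y" (degrees; the focal length in pixels is half the picture's height over the tangent of half this angle, whatever the lens; pixels are square), "cx", "cy" (the principal point, pixels), "dist_coeffs" ([k1, k2, p1, p2, k3] as OpenCV has them; the pictures are not rectified), "R" (3x3) and "t" (3): a world point X has camera coordinates R X + t; the wrist camera has in their place "hand_eye" (4x4, takes a point from camera to tool coordinates, whose origin is the TCP and whose axes are the flange's). Camera axes: x right, y down, z forward; pixel columns grow to the right and rows downward; lengths in m; the calibration is good to about 2 mm. A picture is of the moment at which its call begins: read the wrist's pose just before it. get_calibration takes no time and is no camera call.
- bot.job_done(): hands the job in; it is judged then, once.
The state is a dict: "time": time; "joints": joint angles; "joint_vel": joint speeds; "joint_torque": joint torques, N m; "eef_pos": TCP position; "eef_rot": TCP orientation; "contact_force": force on the tool from outside, world axes, zero at the start; "torque": the same for the moment, N m; "opening": finger opening in m; "grip_force": force on a finger pad.
Only numpy, scipy, OpenCV 4.12 (cv2) and the standard library are available. Lean on these libraries where they do the work, as an engineer would, in place of code of your own. Each camera call takes 0.05 s, during which the arm holds its last target. There are 200 camera calls.

## Working session

There is one attempt and no reset: what is moved stays moved. The work goes in short steps, Python scripts to look and compute and a shell command to move; the robot and the scene stay as the last step left them, time stands still between calls to the robot, and variables do not carry over. Pictures are saved under pics/ and viewed, at most 10 in all, crops included, and the job is handed in when it is done.

```bash
mkdir -p pics; ls; python3 - <<'E'
from rig import bot
import cv2
for n in ("top","scene"):
    cv2.imwrite(f"pics/{n}0.png",bot.read_camera(n)); c=bot.get_calibration(n); print(n,c)
print(bot.get_calibration("wrist"))
s=bot.read_state();print(s)
E
```

```text
pics
top {'fov_y': 50.798551142894155, 'cx': 320.3939935282074, 'cy': 201.39247426798528, 'dist_coeffs': array([-0.10702632,  0.        ,  0.        ,  0.        ,  0.        ]), 'R': array([[-0.02517574, -0.99961554,  0.01161712],
       [-0.98516863,  0.02283549, -0.17006265],
       [ 0.16973199, -0.01572627, -0.98536477]]), 't': array([0.02756339, 0.58371653, 1.09092603])}
scene {'fov_y': 51.751507335316546, 'cx': 321.6717990681923, 'cy': 200.59340236680757, 'dist_coeffs': array([-0.09558908,  0.        ,  0.        ,  0.        ,  0.        ]), 'R': array([[ 0.50788391,  0.86142321,  0.00199582],
       [ 0.56739458, -0.33278336, -0.75320556],
       [-0.64816458,  0.38367341, -0.65778218]]), 't': array([-0.31448064, -0.21167386,  1.54656867])}
{'fov_y': 69.91346191791337, 'cx': 322.77848082678076, 'cy': 194.63968523999668, 'dist_coeffs': array([-0.01345471,  0.        ,  0.        ,  0.        ,  0.        ]), 'hand_eye': array([[-1.01689572e-04, -9.62461327e-01, -2.71418836e-01,
         7.89748312e-02],
       [ 9.99999825e-01, -2.55925989e-04,  5.32863947e-04,
        -3.853
[... 167 characters left out ...]
00000000e+00]])}
{'time': 0.1, 'joints': array([ 1.21043860e+00,  3.00421122e-01,  1.52151051e+00,  3.02617555e-05,
        1.32068931e+00, -6.66132216e-02]), 'joint_vel': array([-0.00027444, -0.00215277, -0.00199835,  0.00094859,  0.00140452,
        0.00041323]), 'joint_torque': array([ 3.57524950e-04, -5.32646298e+01, -3.53278077e+01,  7.09829153e-02,
        2.35553063e-02, -4.54763233e-05]), 'eef_pos': array([0.15917152, 0.52623633, 0.21594359]), 'eef_rot': array([-3.14056860e+00, -9.76943914e-05,  2.84784060e+00]), 'contact_force': array([-0.18884367, -0.41580479,  0.27576004]), 'torque': array([-0.00720256, -0.04864838, -0.03212605]), 'grip_force': 0.0, 'opening': 0.09424179477321235}
```

View pics/top0.png

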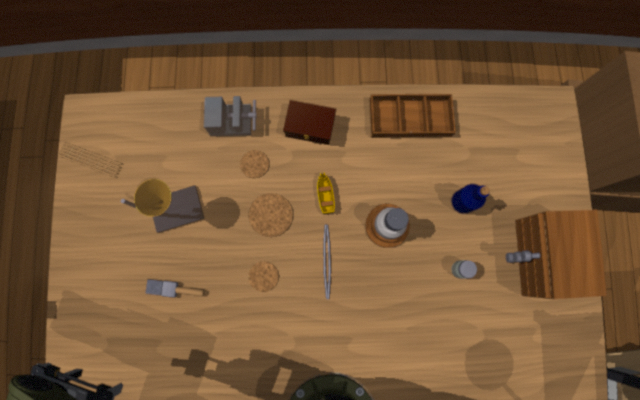

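View pics/scene0.png

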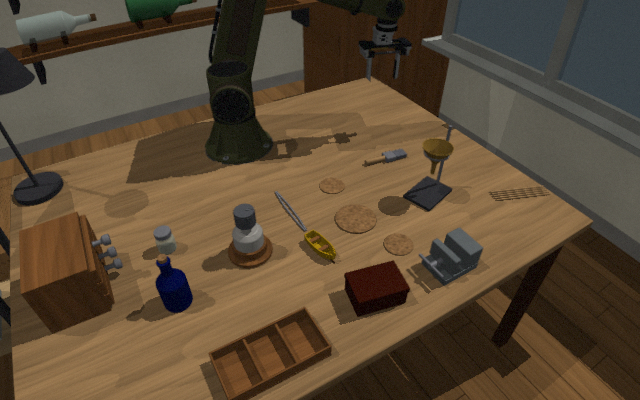

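The candidates for the cork mat in the top view are the discs at (270,215), (255,163) and (265,277). The one at (270,215) is clearly the largest, so it fits. The tub in its round wooden base is at (387,226), with the grey cap at (396,219). Next I'll measure both and confirm in a crop.

```bash
cat > h.py <<'E'
import numpy as np, cv2
from rig import bot
def K(c):
    f=200/np.tan(np.radians(c["fov_y"]/2)); return np.array([[f,0,c["cx"]],[0,f,c["cy"]],[0,0,1]])
def ray(name,px,s=None):
    c=bot.get_calibration(name)
    u=cv2.undistortPoints(np.array([[px]],float),K(c),c["dist_coeffs"])[0,0]; d=np.array([u[0],u[1],1])
    if name=="wrist":
        from scipy.spatial.transform import Rotation as Ro
        R=Ro.from_euler("xyz",s["eef_rot"]).as_matrix(); H=c["hand_eye"]
        return R@H[:3,3]+s["eef_pos"], R@H[:3,:3]@d
    return -c["R"].T@c["t"], c["R"].T@d
def onz(name,px,z,s=None):
    o,d=ray(name,px,s); return o+d*(z-o[2])/d[2]
E
python3 - <<'E'
from h import *
t=cv2.imread("pics/top0.png"); hsv=cv2.cvtColor(t,cv2.COLOR_BGR2HSV)
for p in [(270,215),(255,163),(265,277),(190,210),(396,219),(388,240),(300,240)]: print(p,hsv[p[1],p[0]])
# blur-based fit of dark cork discs
m=cv2.inRange(cv2.GaussianBlur(hsv,(5,5),0),(8,60,90),(16,255,175)); 
for c in cv2.findContours(m,0,2)[0]:
    if cv2.contourArea(c)>200:
        (x,y),r=cv2.minEnclosingCircle(c)
        if 230<x<420 and 140<y<300: print("c",x,y,r,cv2.contourArea(c))
print("mat",onz("top",(270.5,215),.005)); print("cap",onz("top",(397,218),.156)); print("base",onz("top",(387,226),.014))
for n,p in [("hull",(326,193)),("tw",(327,262)),("bot",(470,198)),("jar",(465,269)),("box",(310,122)),("fun",(153,197))]: print(n,onz("top",p,.03).round(3))
a=cv2.resize(t[130:300,230:430],None,fx=3,fy=3,interpolation=2)
cv2.imwrite("pics/crop.png",a)
E
```

```text
(270, 215) [ 14 142 151]
(255, 163) [ 15 137 149]
(265, 277) [ 15 142 149]
(190, 210) [ 6 33 77]
(396, 219) [123  23  98]
(388, 240) [ 13 166 109]
(300, 240) [ 16 128 157]
c 338.109619140625 245.9598388671875 315.2437744140625 181629.5
mat [0.55650473 0.15343921 0.005     ]
cap [ 0.52029498 -0.1714919   0.156     ]
base [ 0.51668853 -0.17053179  0.014     ]
hull [ 0.611 -0.003  0.03 ]
tw [ 0.421 -0.001  0.03 ]
bot [ 0.588 -0.408  0.03 ]
jar [ 0.391 -0.378  0.03 ]
box [0.819 0.037 0.03 ]
fun [0.611 0.481 0.03 ]
```

View pics/crop.png

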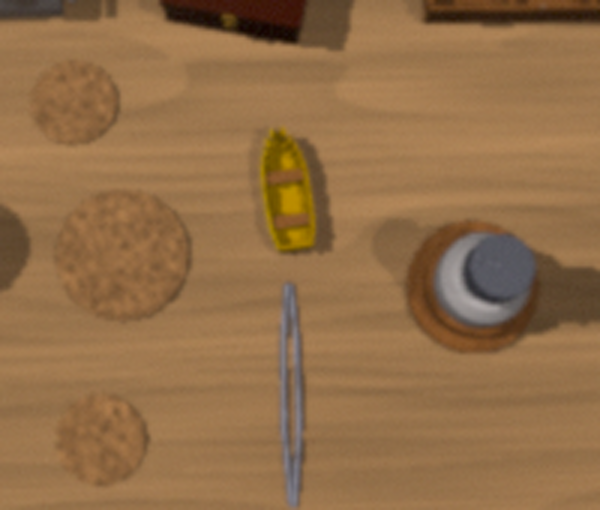

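The crop confirms it. The large cork disc is at crop (122,255) with a much bigger diameter than the two small ones, and the grey cap is at crop (502,267) on the tub. I'm setting out towards the tub.

```bash
python3 -m inch '{"jaw":[0,0,0,0,0,0,0,0],"delta_pos":[[-0.68,-0.7,-0.1],[-0.68,-0.7,-0.1],[-0.68,-0.7,-0.1],[-0.68,-0.7,-0.1],[-0.68,-0.7,-0.1],[-0.68,-0.7,-0.1],[-0.68,-0.7,-0.1],[-0.68,-0.7,-0.1]],"turn":[1,1,1,1,1,1,1,1]}'
cat >> h.py <<'E'
def shift(target,grasp=False):
    from scipy.spatial.transform import Rotation as Ro
    s=bot.read_state(); R=Ro.from_euler("xyz",s["eef_rot"]).as_matrix()
    return (R.T@(np.array(target)-s["eef_pos"])/.4).round(4), s
E
python3 -c "
from h import *
d,s=shift([.518,-.172,.26]);print(d,s['joints'],s['eef_pos'],s['eef_rot'])"
```

```text
time: 0.9
eef_pos: [0.339, 0.1775, 0.2567]
eef_rot: [3.141, 0.0, 2.324]
contact_force: [0.2, 0.8, 1.0]
opening: 0.0941
grip_force: 0.0
[-0.9436 -0.271  -0.008 ] [ 3.86709615e-01 -1.19450532e-01  1.88332640e+00 -9.75393827e-05
  1.37731022e+00 -3.66307232e-01] [0.33897063 0.17752489 0.25673504] [3.14124735e+00 2.34996084e-04 2.32383187e+00]
```

```bash
python3 -m inch '{"jaw":[0,0,0,0,0,0,0,0],"delta_pos":[[-0.94,-0.27,0],[-0.94,-0.27,0],[-0.94,-0.27,0],[-0.94,-0.27,0],[-0.94,-0.27,0],[-0.94,-0.27,0],[-0.94,-0.27,0],[-0.94,-0.27,0]],"turn":[1,1,1,1,1,1,1,1]}'
python3 -m inch '{"jaw":[0,0,0,0],"delta_pos":[[0,0,0],[0,0,0],[0,0,0],[0,0,0]],"turn":[1,1,1,1]}'
python3 - <<'E'
from h import *
d,s=shift([.518,-.172,.26]);print(d,s['joints'],s['eef_pos'],s['eef_rot'])
cv2.imwrite("pics/w1.png",bot.read_camera("wrist"))
E
```

```text
time: 1.7
eef_pos: [0.5175, -0.171, 0.2559]
eef_rot: [-3.141, -0.0, 1.8]
contact_force: [0.7, -0.1, 0.5]
opening: 0.0938
grip_force: 0.0
time: 2.1
eef_pos: [0.5169, -0.1685, 0.256]
eef_rot: [-3.141, -0.0, 1.271]
contact_force: [-0.1, -0.3, -0.3]
opening: 0.0939
grip_force: 0.0
[-0.0074  0.0052 -0.01  ] [-3.82588232e-01  2.58508533e-01  1.48152123e+00 -9.40009761e-06
  1.40248735e+00 -8.27479034e-02] [ 0.51686698 -0.16854629  0.25598324] [-3.14067059e+00 -6.71758238e-05  1.27095755e+00]
```

View pics/w1.png

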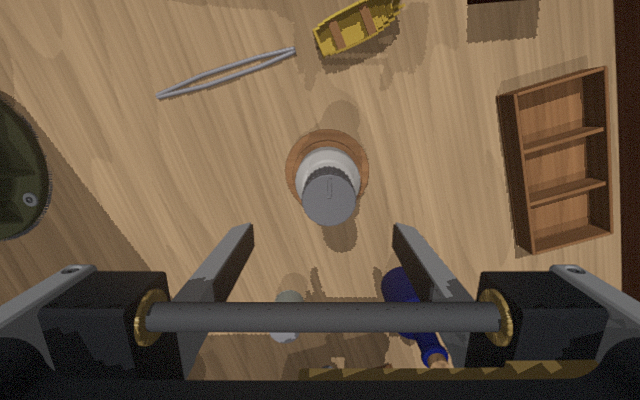

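The wrist view shows the cap top as a grey disc, about 54 px wide, at roughly (329,198) between the fingers. I'll refine its centre with a mask.

```bash
python3 - <<'E'
from h import *
s=bot.read_state(); t=cv2.imread("pics/w1.png"); hsv=cv2.cvtColor(t,cv2.COLOR_BGR2HSV)
print(hsv[200,310:350:8].tolist(), hsv[150:235:7,320].tolist())
m=cv2.inRange(hsv,(100,10,70),(140,90,150)); m=cv2.morphologyEx(m,cv2.MORPH_OPEN,np.ones((5,5)))
for c in cv2.findContours(m[140:240,280:380],0,2)[0]:
    if cv2.contourArea(c)>500: print(cv2.minEnclosingCircle(c),cv2.boundingRect(c),cv2.contourArea(c))
p=onz("wrist",(329,198.5),.156,s); print(p)
print(shift([p[0],p[1],.126])[0])
E
```

```text
[[90, 2, 112], [150, 7, 112], [143, 9, 115], [135, 9, 111], [162, 11, 112]] [[13, 17, 135], [15, 15, 167], [17, 14, 164], [6, 17, 76], [130, 7, 112], [140, 7, 108], [160, 7, 114], [143, 9, 115], [155, 13, 120], [0, 0, 111], [165, 5, 110], [17, 95, 151], [16, 95, 153]]
[ 0.52247211 -0.17111655  0.156     ]
[-0.0021  0.0156  0.3252]
```

```bash
python3 - <<'E'
from h import *
s=bot.read_state(); t=cv2.imread("pics/w1.png"); hsv=cv2.cvtColor(t,cv2.COLOR_BGR2HSV)
m=cv2.inRange(cv2.medianBlur(hsv,3),(0,0,98),(180,30,126)); m=cv2.morphologyEx(m,cv2.MORPH_OPEN,np.ones((7,7)))
for c in cv2.findContours(m[140:240,280:380],0,2)[0]:
    if cv2.contourArea(c)>500:
        (x,y),r=cv2.minEnclosingCircle(c); print(x+280,y+140,r,cv2.boundingRect(c),cv2.contourArea(c))
        p=onz("wrist",(x+280,y+140),.156,s); print(p, shift([p[0],p[1],.128])[0])
E
```

```text
328.0 199.5 27.354257583618164 (22, 35, 53, 51) 2061.0
[ 0.52123768 -0.17180289  0.156     ] [-0.0046  0.0131  0.3202]
```

```bash
python3 -m inch '{"jaw":[0,0,0,0,0,0,0,0],"delta_pos":[[-0.005,0.012,0],[-0.005,0.012,0.08],[-0.005,0.012,0.16],[-0.005,0.012,0.22],[-0.005,0.012,0.27],[-0.005,0.012,0.3],[-0.005,0.012,0.32],[-0.005,0.012,0.32]],"turn":[0,0,0,0,0,0,0,0]}'
python3 -m inch '{"jaw":[1,1,1,1,1,1,1,1],"delta_pos":[[0,0,0],[0,0,0],[0,0,0],[0,0,0],[0,0,0],[0,0,0],[0,0,0],[0,0,0]],"turn":[0,0,0,0,0,0,0,0]}'
```

```text
time: 2.95
eef_pos: [0.5209, -0.1718, 0.1279]
eef_rot: [-3.141, -0.0, 1.278]
contact_force: [-0.9, -0.4, 0.2]
opening: 0.0938
grip_force: 0.0
time: 3.75
eef_pos: [0.5211, -0.1718, 0.1286]
eef_rot: [3.141, 0.0, 1.277]
contact_force: [-1.1, -0.7, 1.8]
opening: 0.0534
grip_force: 30.0
```

```bash
python3 -m inch '{"jaw":[1,1,1,1,1,1],"delta_pos":[[0,0,0.005],[0,0,0.01],[0,0,0.015],[0,0,0.0175],[0,0,0.0175],[0,0,0.0175]],"turn":[0,0,0,0,0,0]}'
```

```text
time: 4.35
eef_pos: [0.5211, -0.1718, 0.1225]
eef_rot: [3.141, 0.0, 1.277]
contact_force: [-5.3, 2.0, 13.5]
opening: 0.0535
grip_force: 30.0
```

```bash
python3 -m inch '{"jaw":[1,1,1,1,1,1,1,1],"delta_pos":[[0,0,0.002],[0,0,0.002],[0,0,0.002],[0,0,0.002],[0,0,0.002],[0,0,0.002],[0,0,0.002],[0,0,0.002]],"turn":[0,-0.15,-0.3,-0.45,-0.6,-0.75,-0.9,-1]}'
```

```text
time: 5.15
eef_pos: [0.522, -0.1722, 0.1223]
eef_rot: [3.139, 0.002, 1.804]
contact_force: [-0.3, 0.4, 14.3]
opening: 0.0534
grip_force: 30.0
```

```bash
python3 -m inch '{"jaw":[1,1,1,1,1,1,1,1],"delta_pos":[[0,0,0],[0,0,0],[0,0,0],[0,0,0],[0,0,0],[0,0,0],[0,0,0],[0,0,0]],"turn":[-0.15,-0.3,-0.45,-0.6,-0.75,-0.9,-1,-1]}'
python3 - <<'E'
from h import *
s=bot.read_state();print(s["contact_force"],s["torque"],s["joints"])
cv2.imwrite("pics/w2.png",bot.read_camera("wrist"))
E
```

```text
time: 5.95
eef_pos: [0.522, -0.1722, 0.1223]
eef_rot: [3.14, 0.003, 2.326]
contact_force: [0.4, 0.2, 14.3]
opening: 0.0536
grip_force: 30.0
[ 0.43167278  0.16893734 14.30951837] [0.03410658 0.15327643 0.05879121] [-3.85241117e-01  3.92424282e-01  1.62769568e+00 -1.73629990e-05
  1.11783963e+00 -1.14056992e+00]
```

View pics/w2.png

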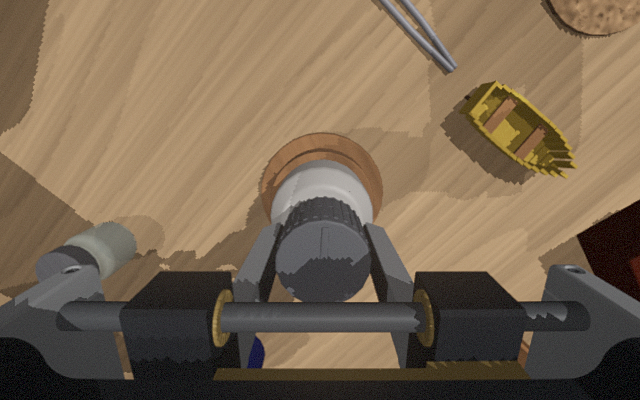

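The gripped cap's top is at (323,258), and its bar at (323,243) still points up the picture as it did before. So the cap has turned about 60° with the gripper. Now I'll lift.

```bash
python3 -m inch '{"jaw":[1,1,1,1,1,1,1,1],"delta_pos":[[0,0,-0.0125],[0,0,-0.025],[0,0,-0.04],[0,0,-0.06],[0,0,-0.09],[0,0,-0.13],[0,0,-0.17],[0,0,-0.2]],"turn":[0,0,0,0,0,0,0,0]}'
python3 - <<'E'
from h import *
print(shift([.5565,.153,.12])[0])
cv2.imwrite("pics/w3.png",bot.read_camera("wrist"))
E
```

```text
time: 6.8
eef_pos: [0.5212, -0.1718, 0.2023]
eef_rot: [3.141, 0.001, 2.324]
contact_force: [0.7, -0.4, -0.6]
opening: 0.0539
grip_force: 30.0
[0.532  0.6199 0.2055]
```

View pics/w3.png

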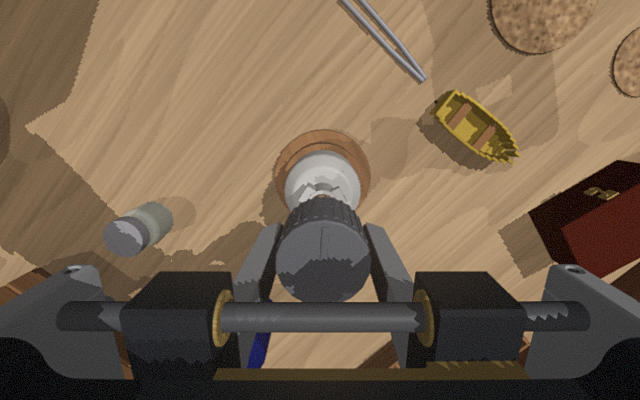

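The cap (top at (323,258)) is off: the bare neck shows below it and the cap sits level in the grip. I'm carrying it to above the mat.

```bash
python3 -m inch '{"jaw":[1,1,1,1,1,1,1,1],"delta_pos":[[0.08,0.09,0],[0.16,0.18,0],[0.24,0.27,0],[0.32,0.37,0],[0.4,0.46,0],[0.47,0.54,0],[0.51,0.6,0],[0.53,0.62,0]],"turn":[0,0,0,0,0,0,0,0]}'
python3 -m inch '{"jaw":[1,1,1,1],"delta_pos":[[0,0,0.08],[0,0,0.16],[0,0,0.2],[0,0,0.2]],"turn":[0,0,0,0]}'
python3 - <<'E'
from h import *
print(shift([.5565,.153,.0215])[0])
cv2.imwrite("pics/w4.png",bot.read_camera("wrist"))
E
```

```text
time: 7.65
eef_pos: [0.5568, 0.1549, 0.2002]
eef_rot: [-3.141, -0.0, 2.327]
contact_force: [0.1, -0.5, -0.4]
opening: 0.0534
grip_force: 30.0
time: 8.05
eef_pos: [0.5557, 0.1515, 0.1183]
eef_rot: [-3.138, -0.002, 2.324]
contact_force: [0.3, 0.3, -0.3]
opening: 0.0536
grip_force: 30.0
[0.0007 0.005  0.242 ]
```

View pics/w4.png

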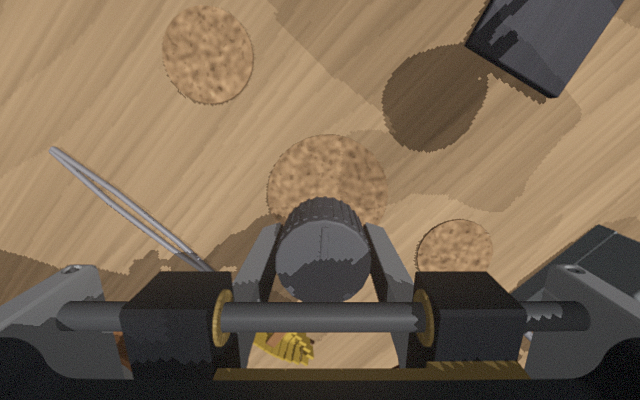

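The large mat lies beneath the cap, spanning x 267–387 with its top edge at y 134, so its centre is near (327,193). I'll check that against the target and then lower.

```bash
python3 - <<'E'
from h import *
print(onz("wrist",(327,193),.005,bot.read_state()))
E
python3 -m inch '{"jaw":[1,1,1,1,1,1,1,1],"delta_pos":[[0,0.005,0.08],[0,0.005,0.14],[0,0.005,0.18],[0,0.005,0.2],[0,0.005,0.215],[0,0.005,0.225],[0,0.005,0.23],[0,0.005,0.23]],"turn":[0,0,0,0,0,0,0,0]}'
```

```text
[0.55897198 0.15506591 0.005     ]
time: 8.9
eef_pos: [0.5585, 0.1539, 0.029]
eef_rot: [3.141, 0.0, 2.324]
contact_force: [1.0, 0.4, -0.7]
opening: 0.0533
grip_force: 30.0
```

```bash
python3 -m inch '{"jaw":[1,1,1,1,1,1],"delta_pos":[[0,0,0.005],[0,0,0.01],[0,0,0.014],[0,0,0.0165],[0,0,0.018],[0,0,0.018]],"turn":[0,0,0,0,0,0]}'
```

```text
time: 9.5
eef_pos: [0.5583, 0.1539, 0.0216]
eef_rot: [3.142, 0.0, 2.324]
contact_force: [-2.3, 0.2, 1.4]
opening: 0.0536
grip_force: 30.0
```

```bash
python3 -m inch '{"jaw":[1,1,1],"delta_pos":[[0,0,0.0015],[0,0,0.003],[0,0,0.003]],"turn":[0,0,0]}'
```

```text
time: 9.8
eef_pos: [0.5584, 0.1539, 0.0215]
eef_rot: [3.141, 0.0, 2.324]
contact_force: [-8.9, -1.7, 16.7]
opening: 0.0534
grip_force: 30.0
```

Contact is firm, with the cap down on the cork. I'll ease off the press, then open and withdraw.

```bash
python3 -m inch '{"jaw":[1,1,0.2,0,0,0,0,0],"delta_pos":[[0,0,-0.003],[0,0,-0.003],[0,0,-0.003],[0,0,-0.003],[0,0,-0.003],[0,0,-0.003],[0,0,-0.003],[0,0,-0.003]],"turn":[0,0,0,0,0,0,0,0]}'
python3 -m inch '{"jaw":[0,0,0,0,0,0,0,0],"delta_pos":[[0,0,-0.02],[0,0,-0.06],[0,0,-0.12],[0,0,-0.2],[0,0,-0.28],[0,0,-0.35],[0,0,-0.35],[0,0,-0.35]],"turn":[0,0,0,0,0,0,0,0]}'
python3 - <<'E'
from h import *
cv2.imwrite("pics/w5.png",bot.read_camera("wrist"))
E
```

```text
time: 10.6
eef_pos: [0.5583, 0.1539, 0.0214]
eef_rot: [-3.142, -0.0, 2.324]
contact_force: [1.7, -0.1, -0.2]
opening: 0.0937
grip_force: 0.0
time: 11.4
eef_pos: [0.5584, 0.1539, 0.162]
eef_rot: [3.141, 0.001, 2.324]
contact_force: [-0.4, 1.1, -0.1]
opening: 0.0941
grip_force: 0.0
```

View pics/w5.png

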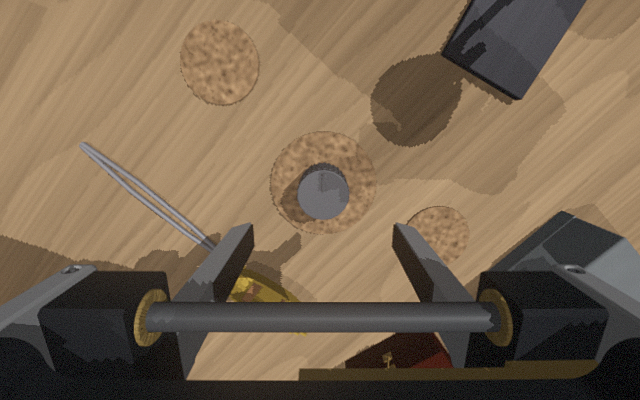

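The cap stands upright with its top at (323,194), centred on the large mat at (323,182). Nothing touches it and the other things are undisturbed, so I'm handing in.

```bash
python3 -c "
from rig import bot
print(bot.job_done())"
```

```text
the job is handed in; nothing more can be done
None
```

I pushed the cap down, turned it free, lifted it off and set it upright near the centre of the large cork mat, then let go and handed the job in at about 11.5 s; the hand-in gave no verdict.

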